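# Switch on the lace table's lamp and slide its dimmer to bright

### The job

The grey switch box on the lace-making table has four white rocker switches in a row and a black dimmer slide. Switch the work lamp on: gently press down the raised far half of the one wide rocker until it is fully home, then push the dimmer's cap with the side of the fingers all the way to the bright end, where the white wedge mark is broadest. Use the fingertips only, pinch or lift nothing, leave the three narrow rockers, the tin, the spool and the mug alone, and withdraw.

Things in the scene. Friction and masses are not known exactly. Their poses are not given: they have to be found in the camera images.
- panel: Grey switch box fixed to the table, 190 (its x) by 300 (its y) by 40 mm high. Origin: centre of its underside, on the table. Its x axis points away from the robot (yaw within 0.35 rad), y along the rocker row, which is at x = 35 mm, y = -96, -32, 32, 96 mm, in changing order. The dimmer runs along y at x = -50 mm; its white wedge mark at x = -78 mm is broadest at the +y end.
- sw_wide_base: Black plate 60 x 58 x 3 mm carrying the wide rocker. Origin: centre of its underside, 40 mm above the table; axes as the box's. The rocker is a white shallow V, 52 mm along x, 50 mm along y, hinged about y on the crease of its two 26 mm halves. The half pressed home lies level, its top 11 mm above this origin; the other rises from the crease at 0.30 rad, its end 8 mm higher.
- sw_wide_far (a point): Middle of the top of the wide rocker's far (+x) half, 15 mm from the crease; it moves with the rocker and comes to 11 mm above sw_wide_base's origin when that half is fully home.
- sw_wide (a joint): Wide rocker, rad: 0 = off (near half level, far half raised), 0.30 = on (far half pressed home and level). It stays where it is left; pressing takes about 2 to 5 N.
- sw_a_base: Narrow rocker: as the wide one but 24 mm wide, on a black plate 32 mm wide. Origin: centre of its plate's underside, on the switch box's top face. Bystander: leave it as it is.
- sw_b_base: Narrow rocker: as the wide one but 24 mm wide, on a black plate 32 mm wide. Origin: centre of its plate's underside, on the switch box's top face. Bystander: leave it as it is.
- sw_c_base: Narrow rocker: as the wide one but 24 mm wide, on a black plate 32 mm wide. Origin: centre of its plate's underside, on the switch box's top face. Bystander: leave it as it is.
- sw_a (a joint): Narrow rocker a, rad: starts off at 0.
- sw_b (a joint): Narrow rocker b, rad: starts off at 0.
- sw_c (a joint): Narrow rocker c, rad: starts on at 0.30.
- dimmer_cap (a point): Middle of the top of the dimmer's black cap, 21 mm above the switch box's top face. The cap measures 30 mm along the box's x, 18 mm along its y and reaches down to 2 mm above the top face. Room for the fingers: 50 mm or more of bare flat box top on either side of it along y at the start.
- dimmer (a joint): Dimmer slide, m: travels along the box's +y from 0 (dimmest) to 0.080 (brightest, at a stop); starts between 0 and 0.03; stays where it is left; about 1.5 N to push.
- pin_tin_mid (a point): Round steel pin tin with lid, 60 mm across, 45 mm tall, resting on the table. This point is its centre, half-way up. Bystander: leave it standing where it is.
- spool_mid (a point): Wooden thread spool standing on end, 38 mm across, 55 mm tall, resting on the table. This point is its centre, half-way up. Bystander: leave it standing where it is.
- mug_mid (a point): Blue mug, 72 mm across, 80 mm tall, with a handle, resting on the table. This point is its centre, half-way up. Bystander: leave it standing where it is.
Not all that is in view belongs to the job. What is meant by the part that bears mug_mid is not orange, pink or turquoise, and is the larger of those in its own colour.

How it is judged:
By the outcome, as a careful person would: the job done as asked, in the order asked, and still so for the second after the job is handed in, with the robot touching nothing.
It also fails if it takes over 48 s, if anything falls off the work surface, if the arm or the gripper's body presses on something with over 40 N, if the wrist force passes 120 N, or if a joint passes its speed limit or range.

### The arm

A 6-joint arm with a two-finger parallel gripper is mounted at the origin on the work surface. World frame = base frame: x ahead of the robot, y to its left, z up, the work surface at z = 0. Lengths are in m, angles in rad, forces in N, time in s.
With the tool pointing down it reaches from about 0.35 to 0.975 m from the base axis. Payload 4.9 kg.
Tool frame: the origin (TCP) lies midway between the tips of the shut fingers; the grasp point (between the pads) lies 19 mm behind it; z points along the fingers, y is the direction in which the jaws open and shut (so a half turn about z gives the same grasp; the last joint's range is limited). The gripper opens to 85 mm and grips with 20 to 120 N. Pads are 22 mm wide; open, the fingers measure 114 mm over their backs; the gripper's body (76 mm by 85 mm) begins 54 mm behind the grasp point. The pads swing forward as they close: fully open they stand 13 mm farther back than shut.
Start: joints at [1.003, 0.053, 1.613, -0, 1.476, -0.119], TCP at [0.271, 0.563, 0.231] pointing down, gripper open.
Joint ranges: [-3.01, 3.01], [-1.01, 2.22], [0.06, 2.58], [-1.02, 4.17], [0.09, 2.62], [-3.14, 3.14]. Speed limits (rad/s): [2.57, 2.57, 3.14, 3.14, 3.14, 3.14].

### API

Orientations are given as a rotation vector (axis times angle).
In Python, from station import ctrl gives the robot as it stands.
- The arm moves only by the tool jog_arm, never from a script. Its argument "steps" is a list of rows, each an object of numbers: "dx", "dy", "dz": the shift along the world's x, y, z in units of 60 mm (1.0 is 60 mm); "twist": the turn about the world's z in units of 10 degrees (1.0 is 10 degrees). A call has 1 to 5 rows; each row is the pose to reach, as a shift and turn from the pose measured when the call began; what a row does not reach only later rows make up. A row lasts 1/8 s, in which the tool goes at most 62.5 mm and 10.7 degrees, less where a joint would pass 70% of its speed; a pose out of reach is approached as far as the arm can. A call with a gripper value outside its range is refused whole. "gripper" is the closure in counts, from 0 (fully open) to 255 (shut), set as the call begins (left out, the last holds). The fingers move at their own pace and stop on an object; "newtons" is the grip in N (left out, the last holds). Time passes only in rows, so rows that repeat a pose let the fingers close. It gives the time, the measured TCP pose, the force and the opening at its end, in the units of the state.
- ctrl.get_obs(): the state, without advancing time (a new reading comes with each control period).
- ctrl.get_image(name): name is "scene" or "top"; returns a dict with "frame" (400x640x3 uint8, red, green, blue), "range_z" (400x640 float32, m along the optical axis (not along the pixel's ray), 0 where there is no reading), "fx", "fy", "cx", "cy" (pixels), "extrinsics" (4x4, takes a point from camera to world coordinates). Camera axes: x right, y down, z forward; pixel columns grow to the right and rows downward; lengths in m; the calibration is good to about 2 mm. A picture is of the moment at which its call begins.
- ctrl.finish_job(): hands the job in, once; it reports no verdict.
The state is a dict: "t": time; "q": joint angles; "dq": joint speeds; "effort": joint torques, N m; "tool_pos": TCP position; "tool_rot": TCP orientation; "contact_force": force on the tool from outside, world axes, zero at the start; "wrist_torque": the same for the moment, N m; "opening": finger opening in m.
Only numpy, scipy, OpenCV 4.12 (cv2) and the standard library are available. Lean on these libraries where they do the work, as an engineer would, in place of code of your own. Each camera call takes 0.05 s, during which the arm holds its last target.

## Working session

There is one attempt and no reset: what is moved stays moved. The work goes in short steps, Python scripts to look and compute and a tool call to move; the robot and the scene stay as the last step left them, time stands still between calls to the robot, and variables do not carry over. Pictures are saved under pics/ and viewed, and the job is handed in when it is done.

Besides the shell and the picture viewer there is one more tool, called after "Request:" in YAML: its name, and indented under it one key for each argument. jog_arm: Moves the arm, as the interface text tells. Its arguments: {"type":"object","properties":{"steps":{"type":"array"},"gripper":{"type":"number"},"newtons":{"type":"number"}},"required":["steps"]}

```bash
mkdir -p pics; ls; cat > h.py <<'E'
import numpy as np, cv2
from station import ctrl
def grab(n):
    im=ctrl.get_image(n); np.savez(''+n+'.npz',**im)
    return im
def world(im,u,v,z=None):
    E=np.array(im['extrinsics']); 
    d=np.array([(u-im['cx'])/im['fx'],(v-im['cy'])/im['fy'],1.0])
    if z is None:
        r=im['range_z'][int(round(v)),int(round(u))]; return E[:3,:3]@(d*r)+E[:3,3]
    w=E[:3,:3]@d; return E[:3,3]+w*(z-E[2,3])/w[2]
E
python3 - <<'E'
from h import *
for n in('scene','top'):
    im=grab(n); cv2.imwrite(f'pics/{n}0.png',im['frame'][:,:,::-1]); print(n,im['fx'],np.round(im['extrinsics'],3).tolist())
o=ctrl.get_obs(); print(o)
E
```

```text
pics
scene 404.33677450618995 [[-0.702, 0.486, -0.521, 1.205], [0.712, 0.467, -0.524, 0.556], [-0.011, -0.739, -0.674, 0.721], [0.0, 0.0, 0.0, 1.0]]
top 403.4223663292351 [[0.027, -0.988, 0.151, 0.551], [-1.0, -0.024, 0.019, 0.031], [-0.015, -0.152, -0.988, 0.99], [0.0, 0.0, 0.0, 1.0]]
{'t': 0.1, 'q': array([ 1.00300726e+00,  5.33001844e-02,  1.61415985e+00,  1.95119417e-05,
        1.47599978e+00, -1.18990041e-01]), 'dq': array([ 1.21148914e-03, -1.80707575e-03, -3.41764627e-03,  2.62752367e-03,
        1.86017552e-05,  1.48289290e-03]), 'effort': array([ 4.41421525e-04, -3.94905066e+01, -3.71364176e+01, -8.19332740e-05,
        3.86325803e-03,  2.46375532e-05]), 'tool_pos': array([0.27086094, 0.56263177, 0.23017828]), 'tool_rot': array([-6.98928881e-01, -3.06219381e+00,  2.75085741e-03]), 'contact_force': array([ 0.77742334, -0.10657129,  0.28762909]), 'wrist_torque': array([ 0.02978   , -0.02595733,  0.0002836 ]), 'opening': 0.08518201783920983}
```

View pics/scene0.png

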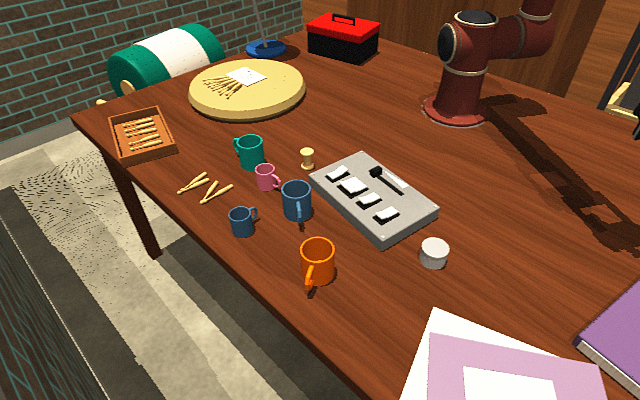

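View pics/top0.png

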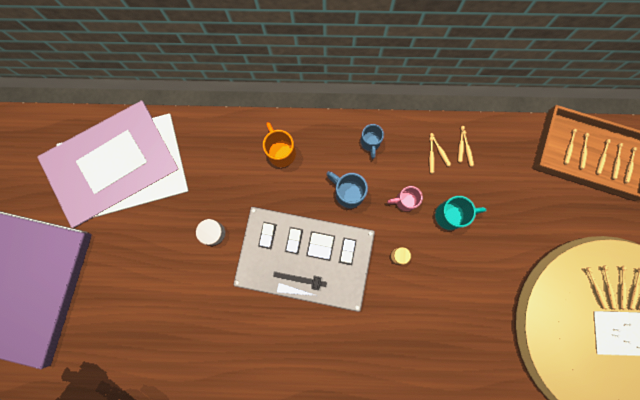

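The top view shows the grey box at about (305,259). Its rockers are at (267,236), (293,241), (321,246) and (348,251), and the dimmer cap is at (319,283). The bystanders are the larger blue mug at (350,190), the tin at (209,232) and the spool at (401,256).

Candidates for the wide rocker are those four. (321,246) looks widest, so I'll measure it and check it in a close crop.

```bash
python3 - <<'E'
from h import *
im=dict(np.load('top.npz')); f=im['frame']; hsv=cv2.cvtColor(f,cv2.COLOR_RGB2HSV)
cv2.imwrite('pics/crop1.png',cv2.resize(f[195:320,225:385,::-1],None,fx=5,fy=5,interpolation=cv2.INTER_CUBIC)[:600])
# panel by low sat
E=im['extrinsics']
m=((hsv[...,1]<60)).astype(np.uint8); m[:200]=0;m[320:]=0;m[:,:230]=0;m[:,380:]=0
m=cv2.morphologyEx(m,cv2.MORPH_CLOSE,np.ones((15,15)))
c=max(cv2.findContours(m,0,2)[0],key=cv2.contourArea)
P=np.array([world(im,p[0][0],p[0][1],0.04)[:2] for p in c]).astype(np.float32)
r=cv2.minAreaRect(P); print(r); print(cv2.boxPoints(r))
(cx,cy)=r[0]; b=cv2.boxPoints(r)
e=[b[1]-b[0],b[2]-b[1]]; e=max(e,key=np.linalg.norm); yaw=np.arctan2(-e[0],e[1]); yaw=(yaw+np.pi/2)%np.pi-np.pi/2
print('panel',cx,cy,'yaw',yaw)
R=np.array([[np.cos(yaw),-np.sin(yaw)],[np.sin(yaw),np.cos(yaw)]])
loc=lambda p:R.T@(np.array(p[:2])-[cx,cy])
w=((hsv[...,1]<40)&(hsv[...,2]>215)).astype(np.uint8)&m
for c in cv2.findContours(w,0,1)[0]:
    if cv2.contourArea(c)<40: continue
    L=np.array([loc(world(im,p[0][0],p[0][1],0.051)) for p in c])*1000
    print('white',c.reshape(-1,2).mean(0),L.min(0),L.max(0))
k=((hsv[...,2]<60)).astype(np.uint8)&cv2.erode(m,np.ones((5,5)))
for c in cv2.findContours(k,0,1)[0]:
    if cv2.contourArea(c)<40: continue
    L=np.array([loc(world(im,p[0][0],p[0][1],0.061)) for p in c])*1000
    print('black',c.reshape(-1,2).mean(0),L.min(0),L.max(0))
for n,u,v in(('mug',350,190),('tin',209,232),('spool',401,256),('cap',319,283),('pan',300,263),('wfar',322,240),('wnear',319,252)):
    p=world(im,u,v); print(n,p,loc(p)*1000)
E
```

```text
((0.5662047863006592, 0.08703813701868057), (0.2987816333770752, 0.18921080231666565), 80.28309631347656)
[[ 0.44774243 -0.04424196]
 [ 0.6342388  -0.07617699]
 [ 0.6846671   0.21831822]
 [ 0.4981708   0.25025326]]
panel 0.5662047863006592 0.08703813701868057 yaw -0.16959167
white [294.43373494 290.6746988 ] [-88.0481098  -41.41285584] [-67.00513935  46.37219171]
white [347.41666667 250.48333333] [  10.46099287 -107.19856787] [ 60.99823015 -83.63289588]
white [320.07317073 245.3902439 ] [  9.54111086 -56.16055891] [60.69684822 -6.69257516]
white [293.27586207 239.98275862] [ 9.97256707 20.54418286] [60.79650798 44.63709086]
white [346.49375 241.56875] [   4.63784621 -144.34328471] [90.50996655 -5.27313435]
white [266.15517241 234.46551724] [ 9.95413921 84.71883051] [ 60.94684389 109.62183806]
white [295.0877193 226.1871345] [20.34153933  9.22659743] [89.77794572 80.09568584]
mug [ 0.7358964  -0.01904343  0.00556871] [185.16161632 -75.91916879]
tin [0.61999343 0.31223519 0.04664767] [ 15.00825152 231.04475824]
spool [ 0.57570002 -0.13558738  0.05560101] [  46.93372356 -217.82907654]
cap [0.51002557 0.05037467 0.05848598] [-49.18519499 -45.61940635]
pan [0.55373768 0.09654624 0.03636136] [-13.89302835   7.26749628]
wfar [0.60756596 0.04621344 0.05556625] [ 47.65818153 -33.25808644]
wnear [0.57997293 0.05245915 0.05201804] [ 19.40686264 -31.7591189 ]
```

View pics/crop1.png

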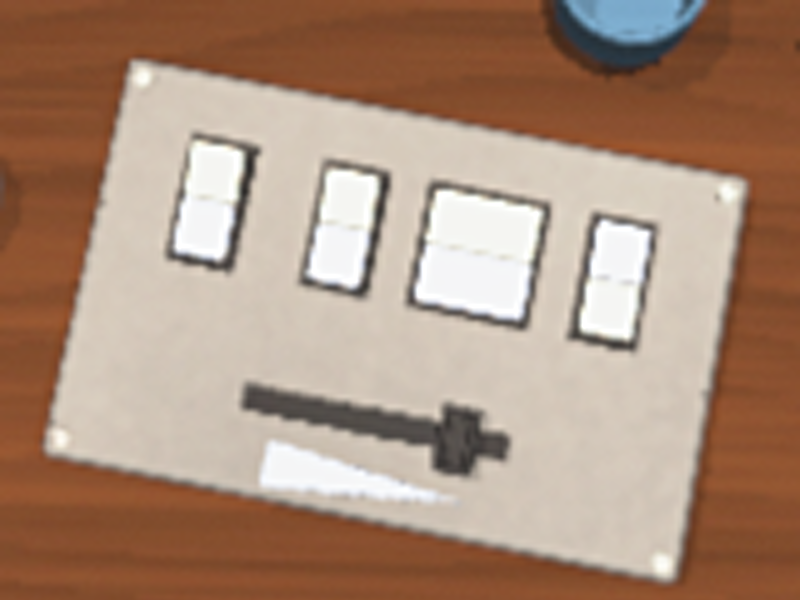

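The crop confirms it. The rocker at pixel (321,246), box y about -32, is 50 mm wide, and its raised half is the far one. The wedge is broad at the left (+y), and the cap sits near the dim end. I'll shut the fingers, turn the tool to the box's axes and approach high.

Request:
jog_arm:
  steps:
    - {"dx": 0.5,"dy": -0.75,"twist": 0.8}
    - {"dx": 1.0,"dy": -1.5,"twist": 1.6}
    - {"dx": 1.5,"dy": -2.3,"twist": 1.6}
    - {"dx": 2.0,"dy": -3.0,"twist": 1.6}
    - {"dx": 2.5,"dy": -3.8,"twist": 1.6}
  gripper: 255
  newtons: 20

```text
validation failed for argument at $.st...
```

Request:
jog_arm:
  steps:
    - {"dx": 0.5,"dy": -0.75,"dz": 0.0,"twist": 0.8}
    - {"dx": 1.0,"dy": -1.5,"dz": 0.0,"twist": 1.6}
    - {"dx": 1.5,"dy": -2.3,"dz": 0.0,"twist": 1.6}
    - {"dx": 2.0,"dy": -3.0,"dz": 0.0,"twist": 1.6}
    - {"dx": 2.5,"dy": -3.8,"dz": 0.0,"twist": 1.6}
  gripper: 255
  newtons: 20

```text
t: 0.72
tool_pos: [0.4213, 0.3331, 0.2297]
tool_rot: [-0.265, -3.13, 0.003]
contact_force: [-0.1, 0.3, -0.0]
opening: -0.0001
```

Request:
jog_arm:
  steps:
    - {"dx": 0.5,"dy": -0.8,"dz": 0.0,"twist": 0.0}
    - {"dx": 1.1,"dy": -1.6,"dz": 0.0,"twist": 0.0}
    - {"dx": 1.6,"dy": -2.4,"dz": -0.2,"twist": 0.0}
    - {"dx": 2.1,"dy": -3.2,"dz": -0.4,"twist": 0.0}
    - {"dx": 2.6,"dy": -4.0,"dz": -0.6,"twist": 0.0}

```text
t: 1.35
tool_pos: [0.5778, 0.0913, 0.1929]
tool_rot: [-0.266, -3.129, 0.003]
contact_force: [-0.8, 0.1, -0.3]
opening: 0.0001
```

Request:
jog_arm:
  steps:
    - {"dx": 0.3,"dy": -0.4,"dz": -0.3,"twist": 0.0}
    - {"dx": 0.58,"dy": -0.77,"dz": -0.6,"twist": 0.0}
    - {"dx": 0.58,"dy": -0.77,"dz": -1.0,"twist": 0.0}
    - {"dx": 0.58,"dy": -0.77,"dz": -1.0,"twist": 0.0}

```text
t: 1.85
tool_pos: [0.6106, 0.0449, 0.1297]
tool_rot: [-0.266, -3.123, 0.003]
contact_force: [0.2, -0.2, 0.2]
opening: -0.0002
```

Request:
jog_arm:
  steps:
    - {"dx": 0.02,"dy": 0.03,"dz": -0.4,"twist": 0.0}
    - {"dx": 0.02,"dy": 0.03,"dz": -0.8,"twist": 0.0}
    - {"dx": 0.02,"dy": 0.03,"dz": -0.9,"twist": 0.0}

```text
t: 2.22
tool_pos: [0.6107, 0.0472, 0.0747]
tool_rot: [-0.265, -3.121, 0.003]
contact_force: [0.5, 0.8, 0.5]
opening: -0.0003
```

```bash
python3 - <<'E'
from h import *
im=grab('scene'); f=im['frame']
cv2.imwrite('pics/s1.png',cv2.resize(f[90:250,280:460,::-1],None,fx=3.7,fy=3.7,interpolation=cv2.INTER_CUBIC))
print(ctrl.get_obs()['tool_pos'])
E
```

```text
[0.61099112 0.04709441 0.07484747]
```

View pics/s1.png

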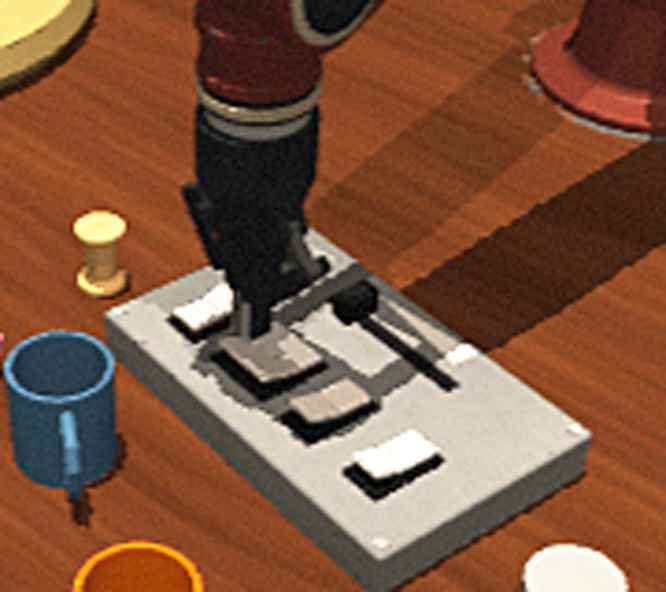

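The crop shows the fingertip (about (255,320)) above the far half of the wide rocker, clear of its neighbours and the mug. Next I press gently.

Request:
jog_arm:
  steps:
    - {"dx": 0.02,"dy": 0.0,"dz": -0.1,"twist": 0.0}
    - {"dx": 0.02,"dy": 0.0,"dz": -0.2,"twist": 0.0}
    - {"dx": 0.02,"dy": 0.0,"dz": -0.25,"twist": 0.0}
    - {"dx": 0.02,"dy": 0.0,"dz": -0.3,"twist": 0.0}

```text
t: 2.78
tool_pos: [0.6127, 0.047, 0.0573]
tool_rot: [-0.265, -3.122, 0.003]
contact_force: [0.7, 1.5, 3.4]
opening: -0.0002
```

Request:
jog_arm:
  steps:
    - {"dx": 0.0,"dy": 0.0,"dz": -0.03,"twist": 0.0}
    - {"dx": 0.0,"dy": 0.0,"dz": -0.06,"twist": 0.0}
    - {"dx": 0.0,"dy": 0.0,"dz": -0.08,"twist": 0.0}

```text
t: 3.15
tool_pos: [0.6134, 0.047, 0.053]
tool_rot: [-0.265, -3.124, 0.003]
contact_force: [1.9, -0.2, 2.1]
opening: 0.0004
```

Request:
jog_arm:
  steps:
    - {"dx": -0.01,"dy": 0.0,"dz": -0.02,"twist": 0.0}
    - {"dx": -0.01,"dy": 0.0,"dz": -0.04,"twist": 0.0}
    - {"dx": -0.01,"dy": 0.0,"dz": -0.04,"twist": 0.0}

```text
t: 3.52
tool_pos: [0.6133, 0.0469, 0.051]
tool_rot: [-0.265, -3.125, 0.003]
contact_force: [2.7, -0.9, 3.4]
opening: 0.0001
```

Request:
jog_arm:
  steps:
    - {"dx": -0.01,"dy": 0.0,"dz": -0.02,"twist": 0.0}
    - {"dx": -0.01,"dy": 0.0,"dz": -0.03,"twist": 0.0}

```text
t: 3.78
tool_pos: [0.6133, 0.047, 0.0509]
tool_rot: [-0.265, -3.126, 0.003]
contact_force: [-2.1, 0.3, 12.4]
opening: -0.0001
```

At z = 0.051 the force rises to 12 N, so the rocker is on its stop. I'll lift, then look.

Request:
jog_arm:
  steps:
    - {"dx": 0.0,"dy": 0.0,"dz": 0.3,"twist": 0.0}
    - {"dx": 0.0,"dy": 0.0,"dz": 0.8,"twist": 0.0}
    - {"dx": -0.5,"dy": 0.0,"dz": 1.0,"twist": 0.0}
    - {"dx": -1.2,"dy": -0.2,"dz": 1.2,"twist": 0.0}
    - {"dx": -2.0,"dy": -0.4,"dz": 1.2,"twist": 0.0}

```text
t: 4.4
tool_pos: [0.4926, 0.0228, 0.1242]
tool_rot: [-0.264, -3.127, 0.004]
contact_force: [-0.5, -0.8, -0.3]
opening: 0.0003
```

```bash
python3 - <<'E'
from h import *
im=grab('scene'); f=im['frame']
cv2.imwrite('pics/s2.png',cv2.resize(f[130:250,290:450,::-1],None,fx=5,fy=5,interpolation=cv2.INTER_CUBIC))
im=grab('top'); f=im['frame']
cv2.imwrite('pics/t2.png',cv2.resize(f[200:320,225:385,::-1],None,fx=5,fy=5,interpolation=cv2.INTER_CUBIC))
print(ctrl.get_obs()['tool_pos'])
# cap position from first top image at z=.061, and slot ends at .04
im=dict(np.load('top.npz'))
yaw=-0.17;c=np.array([.5662,.0870]);R=np.array([[np.cos(yaw),-np.sin(yaw)],[np.sin(yaw),np.cos(yaw)]])
for n,u,v,z in(('capC',457,435,.061),('slotL',243,395,.041),('slotR',508,447,.041)):
    p=world(im,225+u/5,195+v/5,z); print(n,p,R.T@(p[:2]-c)*1000)
for n,l in(('start',[-50,-82]),('end',[-50,17])): print(n,c+R@np.array(l)/1000)
E
```

```text
[0.48781325 0.02285276 0.12071701]
capC [0.51219578 0.05626303 0.061     ] [-48.02557913 -39.43045032]
slotL [0.52685998 0.15664504 0.041     ] [-50.55563625  61.98544924]
slotR [0.50655752 0.03311643 0.041     ] [-49.66656787 -63.19727747]
start [0.50304781 0.01464117]
end [0.51979686 0.11221406]
```

View pics/s2.png

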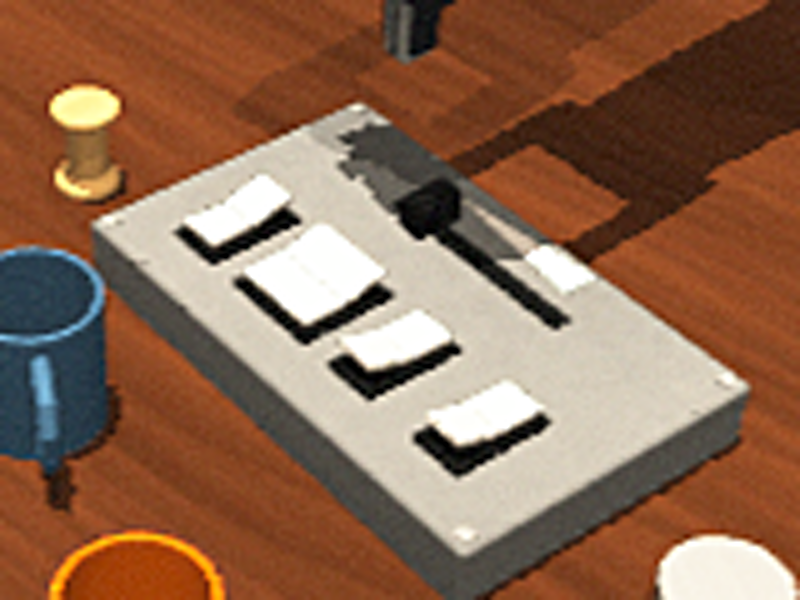

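View pics/t2.png

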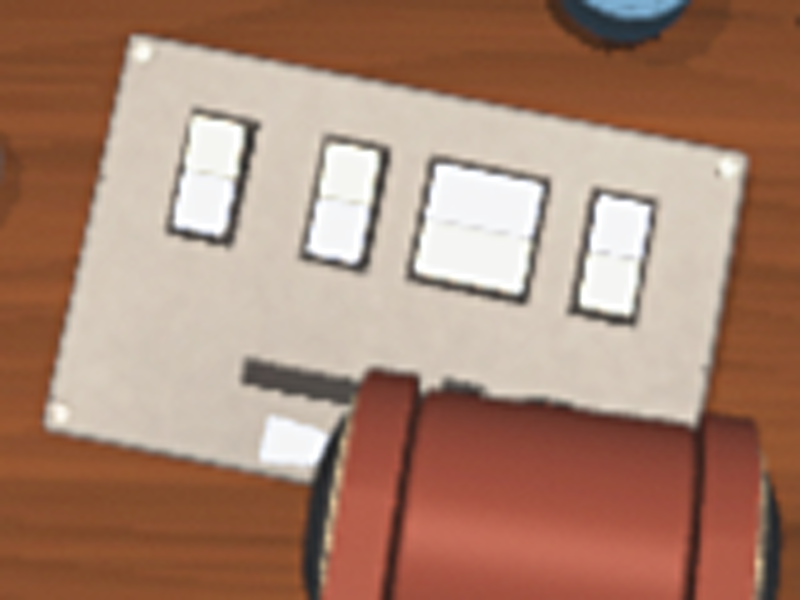

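The wide rocker's far half (about (325,265) in the scene crop) is now level. Its shading from above matches the narrow rocker that is on, and the narrow ones are unchanged. Next I go down on the dim side of the cap.

Request:
jog_arm:
  steps:
    - {"dx": 0.2,"dy": -0.1,"dz": -0.1,"twist": 0.0}
    - {"dx": 0.25,"dy": -0.15,"dz": -0.3,"twist": 0.0}
    - {"dx": 0.25,"dy": -0.15,"dz": -0.7,"twist": 0.0}
    - {"dx": 0.25,"dy": -0.15,"dz": -1.0,"twist": 0.0}
    - {"dx": 0.25,"dy": -0.15,"dz": -1.1,"twist": 0.0}

```text
t: 5.12
tool_pos: [0.502, 0.014, 0.0525]
tool_rot: [-0.265, -3.116, 0.003]
contact_force: [-0.0, 0.5, -0.0]
opening: -0.0002
```

```bash
python3 - <<'E'
from h import *
im=grab('scene'); f=im['frame']
cv2.imwrite('pics/s3.png',cv2.resize(f[130:250,290:450,::-1],None,fx=5,fy=5,interpolation=cv2.INTER_CUBIC))
print(ctrl.get_obs()['tool_pos'])
E
```

```text
[0.50198414 0.01397366 0.05265068]
```

View pics/s3.png

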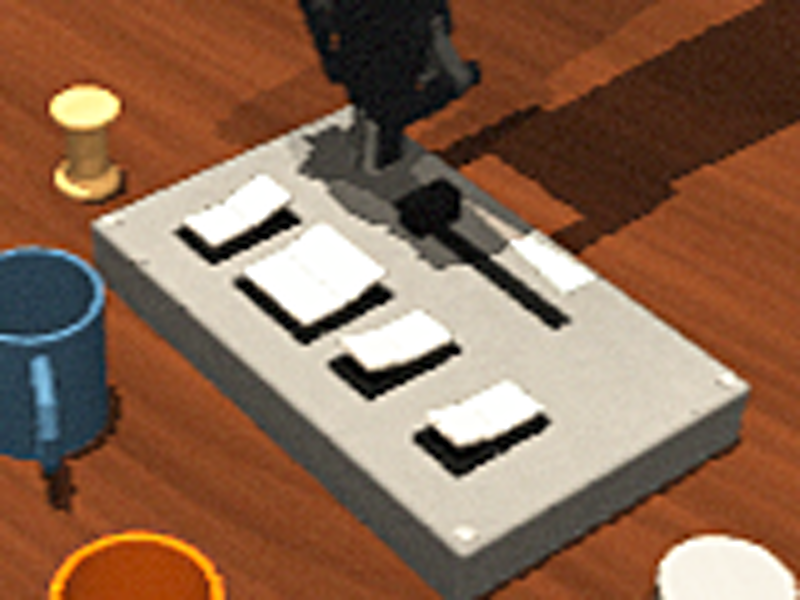

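The finger (about (380,155)) is on the dim side of the cap (430,207), with bare box between them. I'll push along the box's +y.

Request:
jog_arm:
  steps:
    - {"dx": 0.02,"dy": 0.1,"dz": -0.08,"twist": 0.0}
    - {"dx": 0.05,"dy": 0.25,"dz": -0.08,"twist": 0.0}
    - {"dx": 0.08,"dy": 0.4,"dz": -0.08,"twist": 0.0}
    - {"dx": 0.12,"dy": 0.6,"dz": -0.08,"twist": 0.0}
    - {"dx": 0.15,"dy": 0.8,"dz": -0.08,"twist": 0.0}

```text
t: 5.8
tool_pos: [0.5114, 0.0628, 0.0483]
tool_rot: [-0.265, -3.117, 0.004]
contact_force: [-0.6, -0.9, 1.0]
opening: 0.0003
```

Request:
jog_arm:
  steps:
    - {"dx": 0.03,"dy": 0.15,"dz": 0.0,"twist": 0.0}
    - {"dx": 0.05,"dy": 0.3,"dz": 0.0,"twist": 0.0}
    - {"dx": 0.08,"dy": 0.45,"dz": 0.0,"twist": 0.0}
    - {"dx": 0.1,"dy": 0.6,"dz": 0.0,"twist": 0.0}

```text
t: 6.3
tool_pos: [0.5176, 0.0993, 0.0483]
tool_rot: [-0.265, -3.118, 0.004]
contact_force: [-0.1, -1.3, 0.8]
opening: -0.0001
```

Request:
jog_arm:
  steps:
    - {"dx": 0.01,"dy": 0.08,"dz": 0.0,"twist": 0.0}
    - {"dx": 0.03,"dy": 0.15,"dz": 0.0,"twist": 0.0}
    - {"dx": 0.03,"dy": 0.2,"dz": 0.0,"twist": 0.0}

```text
t: 6.68
tool_pos: [0.5196, 0.1115, 0.0484]
tool_rot: [-0.265, -3.118, 0.004]
contact_force: [0.5, -1.1, -0.3]
opening: 0.0001
```

```bash
python3 - <<'E'
from h import *
im=grab('scene'); f=im['frame']
cv2.imwrite('pics/s4.png',cv2.resize(f[130:250,290:450,::-1],None,fx=5,fy=5,interpolation=cv2.INTER_CUBIC))
o=ctrl.get_obs();print(o['tool_pos'],o['contact_force'])
E
```

```text
[0.51964222 0.11172507 0.04838211] [ 0.78809485 -0.68250692 -0.46967431]
```

View pics/s4.png

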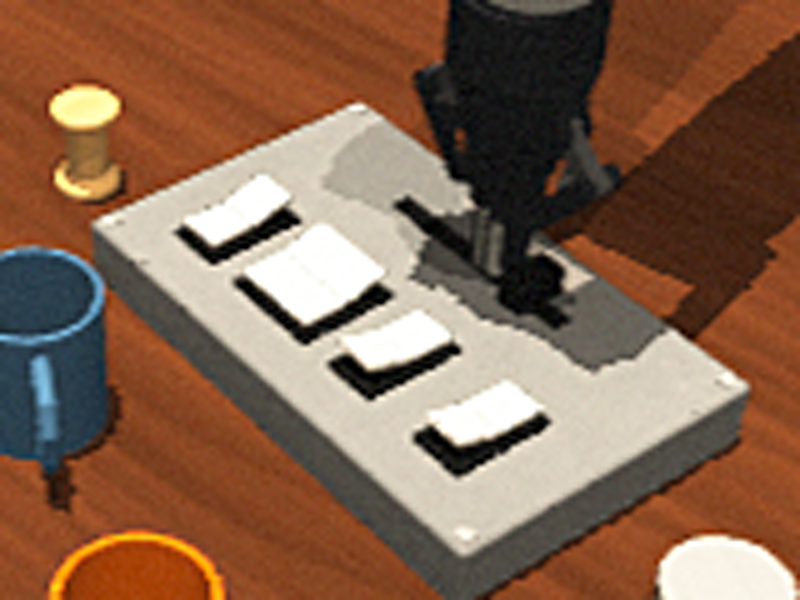

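The cap (about (530,280)) is near the bright end but hasn't met its stop yet, so I keep pushing slowly.

Request:
jog_arm:
  steps:
    - {"dx": 0.01,"dy": 0.05,"dz": 0.0,"twist": 0.0}
    - {"dx": 0.01,"dy": 0.08,"dz": 0.0,"twist": 0.0}

```text
t: 6.98
tool_pos: [0.5201, 0.1142, 0.0484]
tool_rot: [-0.264, -3.118, 0.013]
contact_force: [-1.2, -14.3, 1.6]
opening: -0.0
```

Request:
jog_arm:
  steps:
    - {"dx": 0.01,"dy": 0.05,"dz": 0.0,"twist": 0.0}
    - {"dx": 0.01,"dy": 0.06,"dz": 0.0,"twist": 0.0}

```text
t: 7.22
tool_pos: [0.5202, 0.1142, 0.0484]
tool_rot: [-0.262, -3.116, 0.026]
contact_force: [-3.5, -16.3, 4.0]
opening: 0.0
```

The force jumped to about 15 N and the tool stopped, so the cap is on its stop. I'll back off along -y, then lift and withdraw.

Request:
jog_arm:
  steps:
    - {"dx": -0.03,"dy": -0.15,"dz": 0.0,"twist": 0.0}
    - {"dx": -0.06,"dy": -0.35,"dz": 0.0,"twist": 0.0}
    - {"dx": -0.06,"dy": -0.35,"dz": 0.4,"twist": 0.0}
    - {"dx": -0.06,"dy": -0.35,"dz": 1.2,"twist": 0.0}
    - {"dx": -0.06,"dy": -0.35,"dz": 2.0,"twist": 0.0}

```text
t: 7.85
tool_pos: [0.516, 0.0931, 0.1692]
tool_rot: [-0.263, -3.115, 0.025]
contact_force: [0.1, 0.6, 0.1]
opening: 0.0001
```

Request:
jog_arm:
  steps:
    - {"dx": -0.3,"dy": 0.8,"dz": 0.5,"twist": 0.0}
    - {"dx": -0.8,"dy": 1.6,"dz": 0.8,"twist": 0.0}
    - {"dx": -1.2,"dy": 2.4,"dz": 0.8,"twist": 0.0}
    - {"dx": -1.5,"dy": 3.2,"dz": 0.8,"twist": 0.0}
    - {"dx": -1.8,"dy": 4.0,"dz": 0.8,"twist": 0.0}

```text
t: 8.48
tool_pos: [0.4071, 0.3344, 0.2174]
tool_rot: [-0.263, -3.116, 0.023]
contact_force: [0.8, -0.2, -0.4]
opening: -0.0002
```

Request:
jog_arm:
  steps:
    - {"dx": 0.0,"dy": 0.7,"dz": 0.0,"twist": 0.0}
    - {"dx": 0.0,"dy": 1.0,"dz": 0.0,"twist": 0.0}
    - {"dx": 0.0,"dy": 1.0,"dz": 0.0,"twist": 0.0}
    - {"dx": 0.0,"dy": 1.0,"dz": 0.0,"twist": 0.0}

```text
t: 8.98
tool_pos: [0.4074, 0.3933, 0.2171]
tool_rot: [-0.265, -3.115, 0.024]
contact_force: [-0.6, -0.2, 0.5]
opening: -0.0
```

```bash
python3 - <<'E'
from h import *
o0=dict(np.load('top.npz'))
im=grab('scene'); f=im['frame']
cv2.imwrite('pics/s5.png',cv2.resize(f[130:250,290:450,::-1],None,fx=5,fy=5,interpolation=cv2.INTER_CUBIC))
im=grab('top'); f=im['frame']
cv2.imwrite('pics/t5.png',cv2.resize(f[160:320,190:420,::-1],None,fx=3.4,fy=3.4,interpolation=cv2.INTER_CUBIC))
d=(np.abs(f.astype(int)-o0['frame']).max(2)>40).astype(np.uint8)
n,l,s,c=cv2.connectedComponentsWithStats(d); print([(s[i].tolist()) for i in range(1,n) if s[i,4]>12])
o=ctrl.get_obs();print(o['t'],o['tool_pos'],o['contact_force'])
E
```

```text
[[279, 269, 10, 6, 47], [285, 273, 89, 127, 3683], [277, 278, 10, 6, 47], [367, 283, 9, 4, 20], [366, 296, 16, 38, 206], [292, 302, 48, 90, 1884], [0, 304, 223, 96, 10311], [366, 314, 9, 4, 20], [283, 327, 16, 38, 371], [278, 366, 15, 34, 343], [33, 386, 13, 8, 25], [302, 391, 10, 9, 53], [327, 396, 28, 4, 60]]
9.075 [0.40752228 0.39325627 0.21733252] [0.4383621  0.32804214 1.24171968]
```

View pics/s5.png

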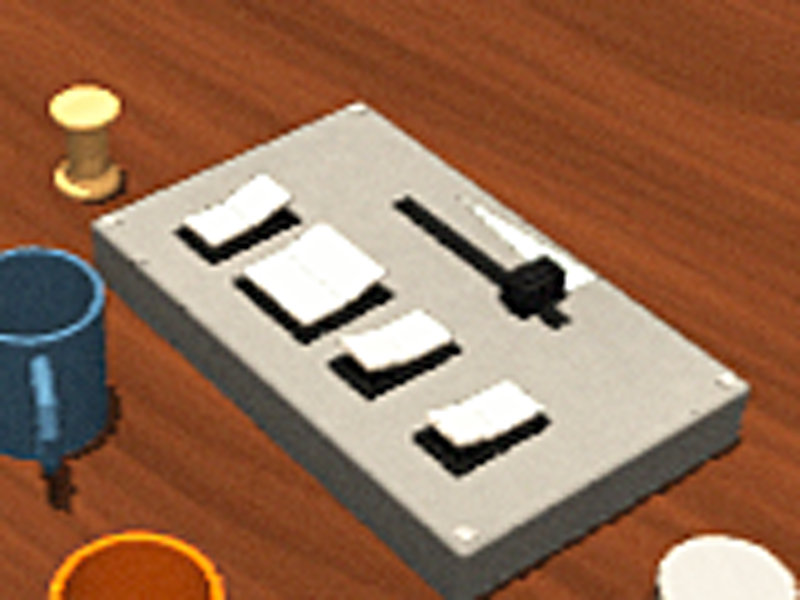

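View pics/t5.png

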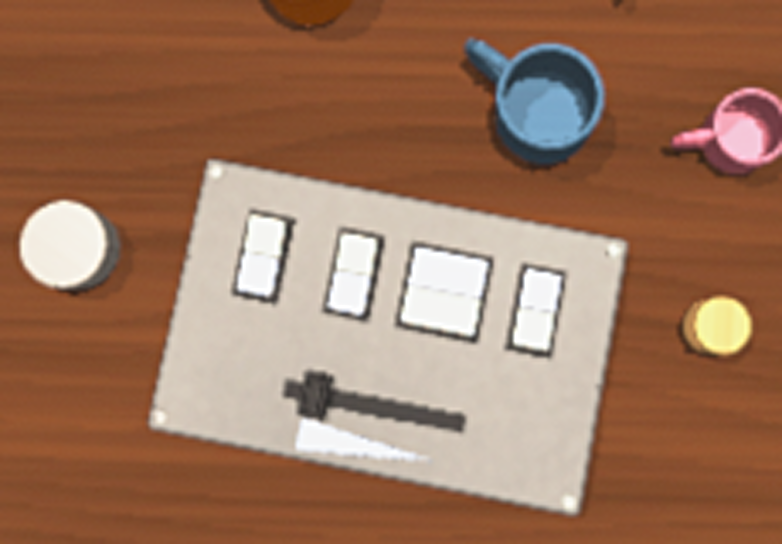

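The cap (317,395) stands at the bright, broad end of the wedge. The wide rocker's far half is down, and the bystanders look unmoved. One numeric check, then I hand in.

```bash
python3 - <<'E'
from h import *
im=dict(np.load('top.npz'))
yaw=-0.17;c=np.array([.5662,.0870]);R=np.array([[np.cos(yaw),-np.sin(yaw)],[np.sin(yaw),np.cos(yaw)]])
E=im['extrinsics']
def z(l,h):
    p=np.r_[c+R@np.array(l)/1000,h]; q=E[:3,:3].T@(p-E[:3,3]); u=q[0]/q[2]*im['fx']+im['cx'];v=q[1]/q[2]*im['fy']+im['cy']
    return np.mean([world(im,u+a,v+b)[2] for a in(-2,-1,0,1,2) for b in(-1,0,1)])
print('box',z([0,0],.04),'far',[z([x,-32],.051) for x in(41,47,53,57)],'near',[z([x,-32],.053) for x in(29,23,17)])
p=world(im,190+317/3.4,160+393/3.4,.061); print('cap',R.T@(p[:2]-c)*1000)
E
python3 -c "
from station import ctrl
print(ctrl.finish_job())"
```

```text
box 0.04001688802989857 far [np.float64(0.11398385860450656), np.float64(0.05068902939464541), np.float64(0.051668990981976436), np.float64(0.05141352734816755)] near [np.float64(0.05316422028752265), np.float64(0.05464297280827567), np.float64(0.056953092100038155)]
cap [-48.77694946  37.22236814]
the job is handed in; nothing more can be done
None
```

The wide rocker is on and the dimmer is pushed against its bright stop. The job is handed in, about 9 s into the 48 s.

- **Wide rocker:** I pressed the far half with the shut fingertips. The tip stopped at z = 0.051 with about 12 N on it. After I withdrew, depth readings put the far half level at about 51 mm and the near half raised.
- **Dimmer:** I pushed the cap along the box's +y with the side of the fingers. It stopped with 14–16 N on the tool and did not move on a second push. I then backed off and withdrew.
- **Last pictures:** The cap is at the broad end of the wedge. Compared with the first view, the narrow rockers, tin, spool and mug had not changed.

Two readings did not fit cleanly:
- **Depth sample:** One near the rocker's crease read 114 mm. I put this down to a bad depth reading, because the samples on either side agree.
- **Cap position:** The picture put the cap at box y of about +37 mm, against the roughly +40 mm I expected. That expectation assumed the travel is centred on the box. I relied on the force at the stop instead.

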